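# Clip the bearing collar onto a shaker spindle

### The arm

A 6-joint arm with a two-finger parallel gripper is mounted at the origin on the work surface; the furniture and walls round the work are solid. World frame = base frame: x ahead of the robot, y to its left, z up, the work surface at z = 0. Lengths are in mm, angles in rad, forces in N, time in s.
With the tool pointing down it reaches from about 275 to 1000 mm from the base axis. Payload 8.4 kg.
Tool frame: the origin (TCP) lies midway between the tips of the shut fingers; the grasp point (between the pads) lies 19 mm behind it; z points along the fingers, y is the line along which they close (so a half turn about z gives the same grasp; the last joint's range is limited). The gripper opens to 85 mm and grips with 20 to 120 N. Pads are 22 mm wide; open, the fingers measure 114 mm over their backs; the gripper's body (76 mm by 85 mm) begins 54 mm behind the grasp point. The pads swing forward as they close: fully open they stand 13 mm farther back than shut.
Start: joints at [1.154, 0.353, 1.633, -0, 1.155, -0.002], TCP at [251.878, 572.001, 231.281] pointing down, gripper open.
Joint ranges: [-2.63, 2.63], [-0.92, 2.1], [0.06, 2.66], [-1.3, 4.44], [0, 2.69], [-3.02, 3.02]. Speed limits (rad/s): [2.22, 2.22, 2.79, 3.14, 3.14, 3.14].

### API

Orientations are given as [roll, pitch, yaw] about the fixed x, y, z axes, in that order (R = Rz(yaw) Ry(pitch) Rx(roll)).
In Python, from rig import * gives the robot as it stands.
- The arm moves only by the shell command python3 -m jog 'ROWS' [FORCE]. ROWS is JSON, a list of rows, each an object of numbers: "x", "y", "z": the shift along the tool's x, y, z in cm; "spin": the turn about the tool's z in rad; "grip": the closure, from 0 (fully open) to 1 (shut). In form: [{"x": .., "y": .., "z": .., "spin": .., "grip": ..}, ...]. A call has 1 to 20 rows; each row shifts and turns the commanded pose from where the row before left it, along the tool's axes as they then stand; what a row does not reach is not made up. A row lasts 1/12 s, in which the tool goes at most 41.7 mm and 7.16 degrees, less where a joint would pass 70% of its speed; a pose out of reach is approached as far as the arm can. A call with a gripper value outside its range is refused whole. The fingers move at their own pace and stop on an object; FORCE is the grip in N (left out, the last holds). Time passes only in rows, so rows that do not move let the fingers close. It gives the time, the measured TCP pose, the force, the opening and the grip force at its end, in the units of the state.
- sense(): the state, without advancing time (a new reading comes with each control period).
- grab_frame(name): name is "side" or "top" or "wrist"; returns a dict with "pixels" (480x640x3 uint8, blue, green, red), "camera_matrix" (3x3 intrinsics, pixels), "rvec" (rotation vector, rad) and "tvec" (3), from world to camera coordinates, as OpenCV has them; the wrist camera has in their place "T_tool_cam" (4x4, takes a point from camera to tool coordinates, whose origin is the TCP and whose axes are the flange's). Camera axes: x right, y down, z forward; pixel columns grow to the right and rows downward; lengths in mm; the calibration is good to about 2 mm. A picture is of the moment at which its call begins: read the wrist's pose just before it. There is no depth.
- sign_off(): hands the job in; it is judged then, once.
The state is a dict: "clock": time; "qpos": joint angles; "qvel": joint speeds; "joint_efforts": joint torques, N m; "eef_pos": TCP position; "tcp_rot": TCP orientation; "contact_force": force on the tool from outside, world axes, zero at the start; "wrist_torque": the same for the moment, N m; "opening": opening from 0.0 (shut) to 1.0 (fully open); "grasp_force": force on a finger pad.
Only numpy, scipy, OpenCV 4.12 (cv2) and the standard library are available. Lean on these libraries where they do the work, as an engineer would, in place of code of your own. Each camera call takes 0.05 s, during which the arm holds its last target. There are 200 camera calls.

### The job

On the shaker drive head, slide the bearing collar all the way down its spindle to the shoulder so that the ring groove above it is laid bare. Then take the loose spring clip by its tab, lay it flat on the collar and press it sideways into the groove until it snaps home round the spindle; stop pushing as soon as it snaps, and let go of it. The spindle stands on a soft rubber mount and gives way to the push: follow it, but gently, never with more than about 22 N, nor with more than about 11 N once the clip is home, and leave the things standing round about where they are.

Things in the scene. Friction and masses are not known exactly. Their poses are not given: they have to be found in the camera images.
- drive_head: shaker drive head, fixed to the worktop: a grey housing 130 (x) x 110 (y) mm, its top 40 mm above the worktop, with a black rubber boot (74 mm wide, up to 56 mm above the worktop) in the middle from which a steel spindle stands up. Origin: centre of the underside, on the worktop, below the spindle's rest axis; z up
- rest_axis (a point): point fixed to the drive head, where the groove's centre is when nothing pushes the spindle, 96.75 mm above the worktop. The spindle yields sideways in every direction by several millimetres under the push, stays upright and springs back; up and down it is rigid
- groove (a point): centre of the ring groove, on the spindle's axis, half-way up the groove; moves with the spindle. The upright steel spindle is 24 mm in diameter, its top 118 mm above the worktop; the groove is cut down to 16 mm diameter, 7.5 mm high (93 to 100.5 mm above the worktop) and open all round, so the clip may come from any side
- collar (a joint): height of the bearing collar above its shoulder (34 mm disc, top 72 mm above the worktop) in m: 0 = fully down, 0.018 = highest. It starts 10 to 16 mm up, covering the groove, and slides with about 6 N of friction, staying where it is left. Fully down, its top is level with the floor of the groove (93 mm above the worktop)
- collar_mid (a point): centre of the bearing collar (aluminium ring 40 mm outside diameter, 21 mm high, with two dark lines round it), on its axis, half-way up; the free end of the spindle sticks up through it
- clip_tab (a point): centre of the finger tab of the spring clip, half-way up. The tab is a grey ribbed block 25 mm long (clip x), 12 mm wide (clip y), 22 mm high, its underside flush with the clip's underside; the clip starts lying flat on the worktop. The x axis points from the tab to the clip's mouth, z up
- clip_mouth (a point): where the spindle's axis lies when the steel clip (5 mm thick, 26 mm wide) is home: 40 mm ahead of the tab's centre along clip x, 2.5 mm above the clip's underside; axes as the tab. Two sprung jaws end 7 mm ahead of it in round noses 11 mm apart with flared horns (16 mm ahead). They spread over the groove bottom at a push of some 10 to 18 N and snap shut behind; the push then drops at once by a third or more
- beaker: glass beaker 56 x 71 mm high, loose bystander; origin at the centre of its underside
- bottle: reagent bottle with screw cap, 56 mm wide, 105 mm high, loose bystander; origin at the centre of its underside
- petri_dish: closed petri dish 61 mm wide, 15 mm high, loose bystander; origin at the centre of its underside

How it is judged (in metres and radians):
On the way, in this order (a step that is already met when the one before it is completed fails the run):
1. the collar is fully down on its shoulder (value of joint collar below 0.0015 m), for 0.2 s.
2. the clip has snapped home in the groove (horizontal distance between clip_mouth and groove below 0.002 m and z of clip_mouth in the frame of groove between -0.0025 and 0.0025 m), for 0.2 s.
At the end, for the whole second after the job is handed in: The collar is down on its shoulder (within 1.5 mm) and the clip sits in the groove: its mouth point within 2 mm of the spindle's axis sideways and 2.5 mm of the groove's mid-height, level within 0.12 rad; the spindle is back within 2 mm of its rest axis (all of step 2 and value of joint collar below 0.0015 m and angle between clip_mouth's own z axis and vertical below 0.12 rad and horizontal distance between groove and rest_axis below 0.002 m); the robot touches nothing.
It fails at once if the spindle is pushed more than 17.5 mm off its rest axis (about 22 N) (horizontal distance between groove and rest_axis above 0.0175 m).
It fails at once if with the clip already home, the spindle is still pushed more than 9 mm off its rest axis (about 11 N) (horizontal distance between clip_mouth and groove below 0.002 m and horizontal distance between groove and rest_axis above 0.009 m).
It fails at once if a bystander is moved by more than 30 mm (distance of any of beaker, bottle, petri_dish from where it was at the start of the episode above 0.03 m).
It also fails if it takes over 61 s, if anything falls off the work surface, if the arm or the gripper's body presses on something with over 40 N, if the wrist force passes 120 N, or if a joint passes its speed limit or range.

## Working session

There is one attempt and no reset: what is moved stays moved. The work goes in short steps, Python scripts to look and compute and a shell command to move; the robot and the scene stay as the last step left them, time stands still between calls to the robot, and variables do not carry over. Pictures are saved under pics/ and viewed, at most 10 in all, crops included, and the job is handed in when it is done.

```bash
mkdir -p pics; ls
python3 - <<'E'
from rig import *
import cv2
s=sense(); print(s)
for n in("side","top"):
    f=grab_frame(n); cv2.imwrite(f"pics/{n}0.png",f["pixels"]); print(n,f["camera_matrix"],f["rvec"],f["tvec"])
E
```

```text
pics
{'clock': 0.0, 'qpos': array([ 1.15363986e+00,  3.53635759e-01,  1.63408559e+00,  1.99091772e-05,
        1.15515707e+00, -2.40186007e-03]), 'qvel': array([ 0.00114404, -0.00147698,  0.00059386, -0.00051633, -0.00043445,
       -0.00043278]), 'joint_efforts': array([-2.71899160e-03, -6.05241323e+01, -3.42074955e+01, -8.85878148e-05,
        9.03690961e-03, -1.09609380e-05]), 'eef_pos': array([251.67377834, 571.61686418, 230.5901676 ]), 'tcp_rot': array([-3.14030694e+00, -2.12918960e-05,  2.72682998e+00]), 'contact_force': array([0.89008188, 0.16694559, 0.54442332]), 'wrist_torque': array([ 0.01342401,  0.03176254, -0.03894055]), 'grasp_force': 0.0, 'opening': 0.9983022291247202}
side [[538.30907139   0.         321.98348019]
 [  0.         538.30907139 239.97650362]
 [  0.           0.           1.        ]] [ 2.23919831 -0.68703761  0.31265981] [-468.48437369  243.5909393   798.25121096]
top [[465.01209271   0.         317.89095357]
 [  0.         465.01209271 236.71970884]
 [  0.           0.           1.        ]] [ 2.14580657 -2.12670644  0.17302296] [-36.12270744 564.40048832 863.64819807]
```

View pics/top0.png

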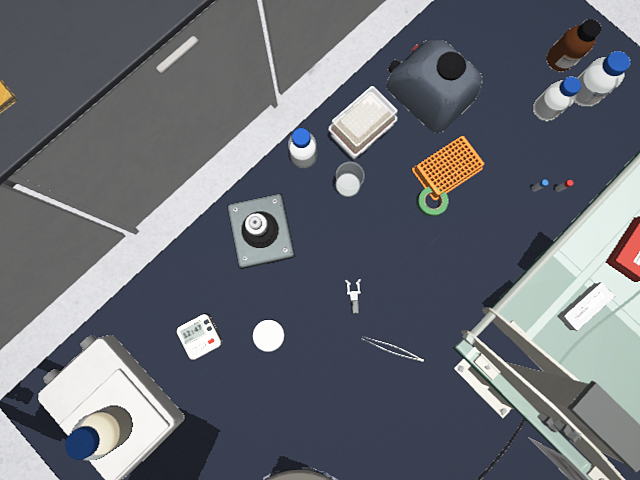

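View pics/side0.png

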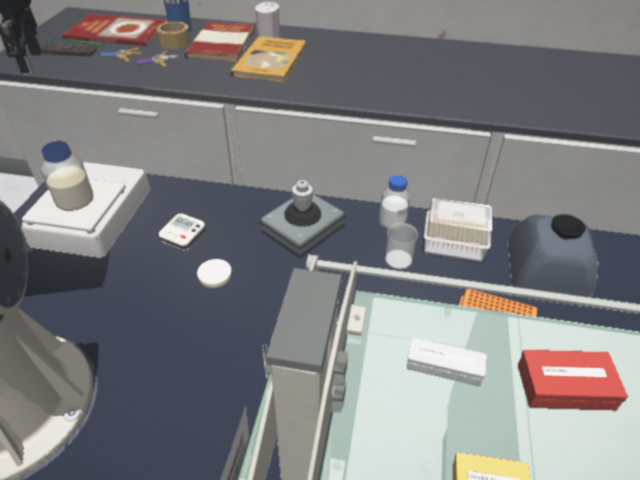

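Top view: drive head housing about (262,231), spindle top (255,221), clip tab (355,305), mouth horns (353,284); bottle (302,148), beaker (349,180), dish (268,335). Side view: spindle top (303,185).

```bash
cat > h.py <<'E'
from rig import *
import cv2, numpy as np
from scipy.spatial.transform import Rotation as Ro
def unproj(f,uv,z,s=None):
    K=f["camera_matrix"]; d=np.linalg.inv(K)@np.array([uv[0],uv[1],1.])
    if "rvec" in f:
        R=cv2.Rodrigues(np.array(f["rvec"],float))[0]; t=np.array(f["tvec"]).ravel(); c=-R.T@t; d=R.T@d
    else:
        Rt=Ro.from_euler('xyz',s["tcp_rot"]).as_matrix(); T=np.array(f["T_tool_cam"])
        c=s["eef_pos"]+Rt@T[:3,3]; d=Rt@T[:3,:3]@d
    return c+d*(z-c[2])/d[2]
def proj(f,P,s=None):
    P=np.array(P,float); K=f["camera_matrix"]
    if "rvec" in f:
        p=cv2.Rodrigues(np.array(f["rvec"],float))[0]@P+np.array(f["tvec"]).ravel()
    else:
        Rt=Ro.from_euler('xyz',s["tcp_rot"]).as_matrix(); T=np.array(f["T_tool_cam"])
        p=T[:3,:3].T@(Rt.T@(P-s["eef_pos"])-T[:3,3])
    p=K@p; return p[:2]/p[2]
E
python3 - <<'E'
from h import *
f=grab_frame("top")
for n,uv,z in [("spindle",(255,219),118),("housing",(262,231),40),("tab",(355,305),22),("noses",(353,284),5),("bottlecap",(301,137),105),("beakerbase",(348,187),0),("dish",(268,335),15)]:
    print(n,unproj(f,uv,z).round(0))
print(proj(f,[0,0,0]),proj(f,[252,572,231]))
p=f["pixels"]
a=cv2.resize(p[180:280,215:305],None,fx=5,fy=5,interpolation=2); b=cv2.resize(p[260:330,325:385],None,fx=5,fy=5,interpolation=2)
o=np.zeros((500,760,3),np.uint8); o[:500,:450]=a; o[:350,455:755]=b; cv2.imwrite("pics/c1.png",o)
f=grab_frame("wrist"); print(f["T_tool_cam"],f["camera_matrix"])
E
```

```text
spindle [584.  83. 118.]
housing [576.  79.  40.]
tab [ 434. -105.   22.]
noses [ 476. -103.    5.]
bottlecap [746.   3. 105.]
beakerbase [678. -93.   0.]
dish [374.  65.  15.]
[298.44148813 540.60855245] [-98.03306434 424.34372597]
[[-1.39148452e-03 -9.56758361e-01 -2.90880565e-01  7.38734346e+01]
 [ 9.99998851e-01 -1.15648021e-03 -9.79820740e-04 -1.06192855e+00]
 [ 6.01054068e-04 -2.90881594e-01  9.56758871e-01 -1.42556107e+02]
 [ 0.00000000e+00  0.00000000e+00  0.00000000e+00  1.00000000e+00]] [[384.18476721   0.         317.91757236]
 [  0.         384.18476721 242.11836905]
 [  0.           0.           1.        ]]
```

View pics/c1.png

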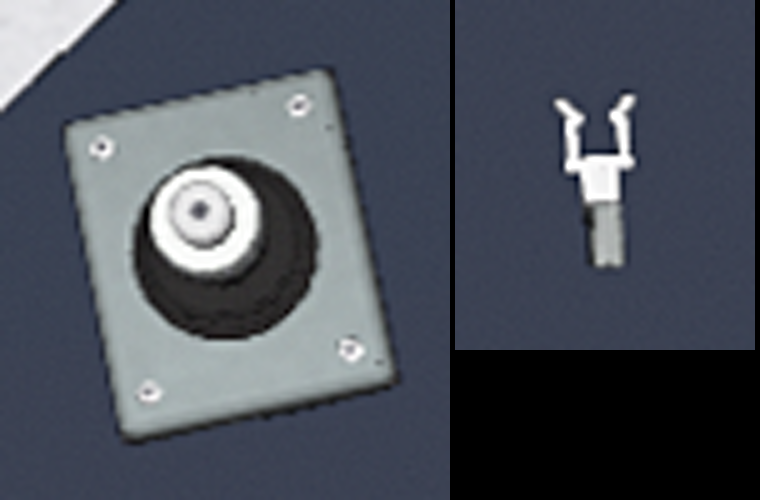

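Run:
```python
from h import *
f=grab_frame("top"); s=sense()
sp=unproj(f,(255,221.6),118); tab=unproj(f,(356,306.4),22); h=unproj(f,(353,280),5); rear=unproj(f,(356.7,313),22)
print(sp,tab,h,np.linalg.norm(h-tab),np.degrees(np.arctan2(*(h-tab)[1::-1])))
g=grab_frame("side"); print(unproj(g,(303,184),118), unproj(f,(480,330),100), unproj(f,(460,345),0))
R=Ro.from_euler('xyz',s["tcp_rot"]).as_matrix(); t=np.array([sp[0],sp[1],185]); print((R.T@(t-s["eef_pos"])/10).round(2))
```

```text
[579.58660785  82.8081073  118.        ] [ 430.89572331 -106.9710717    22.        ] [ 483.69551155 -102.52705668    5.        ] 55.64680500603344 4.811090997556361
[575.90672899  77.05276759 118.        ] [ 390.19512178 -321.16385924  100.        ] [ 357.44086429 -314.38756915    0.        ]
[-49.71 -31.54   4.61]
```

```bash
python3 -m jog '[{"x":-2.76,"y":-1.75,"z":0.25},{"x":-2.76,"y":-1.75,"z":0.25},{"x":-2.76,"y":-1.75,"z":0.25},{"x":-2.76,"y":-1.75,"z":0.25},{"x":-2.76,"y":-1.75,"z":0.25},{"x":-2.76,"y":-1.75,"z":0.25},{"x":-2.76,"y":-1.75,"z":0.25},{"x":-2.76,"y":-1.75,"z":0.25},{"x":-2.76,"y":-1.75,"z":0.25},{"x":-2.76,"y":-1.75,"z":0.25},{"x":-2.76,"y":-1.75,"z":0.25},{"x":-2.76,"y":-1.75,"z":0.25},{"x":-2.76,"y":-1.75,"z":0.25},{"x":-2.76,"y":-1.75,"z":0.25},{"x":-2.76,"y":-1.75,"z":0.25},{"x":-2.76,"y":-1.75,"z":0.25},{"x":-2.76,"y":-1.75,"z":0.25},{"x":-2.76,"y":-1.75,"z":0.25}]'
python3 -m jog '[{"spin":0.12},{"spin":0.12},{"spin":0.12},{"spin":0.12},{"spin":0.12},{"spin":0.12},{"spin":0.12},{"spin":0.12},{"spin":0.12},{"spin":0.12},{"spin":0.12},{"spin":0.12},{"spin":0.12},{"spin":0.12},{"spin":0.12},{"spin":0.12},{"spin":0.12},{"spin":0.12},{"spin":0.12},{"spin":0.12}]'
python3 -m jog '[{"spin":0.12},{"spin":0.12},{}]'
python3 - <<'E'
from h import *
s=sense();f=grab_frame("wrist");cv2.imwrite("pics/w1.png",f["pixels"]);print(s["eef_pos"],s["tcp_rot"],s["qpos"])
for z in (118,106): print(proj(f,[578,80,z],s))
E
```

```text
[251.80512117 571.8831313  231.04629268] [-3.14115571e+00 -4.17915265e-06  2.72678150e+00] [ 1.15362860e+00  3.53228739e-01  1.63361408e+00  3.44252119e-06
  1.15518678e+00 -2.35796651e-03]
[ 21.91784134 683.28988905]
[ 29.97343469 668.12607148]schema error: expected keys x, y, z, spin, grip
schema error: expected keys x, y, z, spin, grip
schema error: expected keys x, y, z, spin, grip
```

View pics/w1.png

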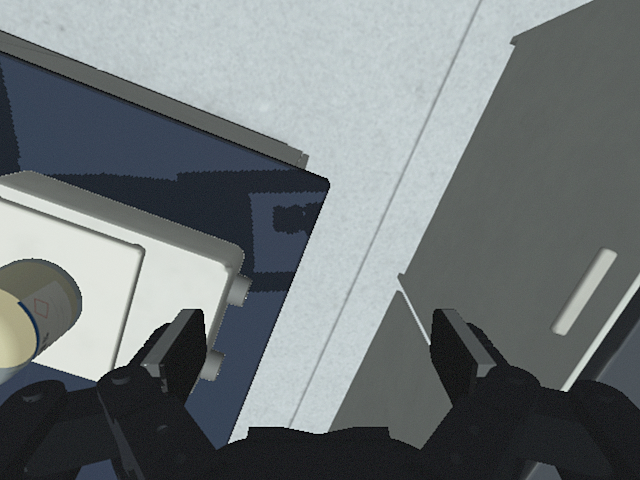

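The picture shows only the balance and the aisle, because the move was refused: every row needs all five keys.

```bash
python3 -m jog '[{"x":-2.76,"y":-1.75,"z":0.25,"spin":0,"grip":0},{"x":-2.76,"y":-1.75,"z":0.25,"spin":0,"grip":0},{"x":-2.76,"y":-1.75,"z":0.25,"spin":0,"grip":0},{"x":-2.76,"y":-1.75,"z":0.25,"spin":0,"grip":0},{"x":-2.76,"y":-1.75,"z":0.25,"spin":0,"grip":0},{"x":-2.76,"y":-1.75,"z":0.25,"spin":0,"grip":0},{"x":-2.76,"y":-1.75,"z":0.25,"spin":0,"grip":0},{"x":-2.76,"y":-1.75,"z":0.25,"spin":0,"grip":0},{"x":-2.76,"y":-1.75,"z":0.25,"spin":0,"grip":0},{"x":-2.76,"y":-1.75,"z":0.25,"spin":0,"grip":0},{"x":-2.76,"y":-1.75,"z":0.25,"spin":0,"grip":0},{"x":-2.76,"y":-1.75,"z":0.25,"spin":0,"grip":0},{"x":-2.76,"y":-1.75,"z":0.25,"spin":0,"grip":0},{"x":-2.76,"y":-1.75,"z":0.25,"spin":0,"grip":0},{"x":-2.76,"y":-1.75,"z":0.25,"spin":0,"grip":0},{"x":-2.76,"y":-1.75,"z":0.25,"spin":0,"grip":0},{"x":-2.76,"y":-1.75,"z":0.25,"spin":0,"grip":0},{"x":-2.76,"y":-1.75,"z":0.25,"spin":0,"grip":0}]'
python3 -m jog '[{"x":0,"y":0,"z":0,"spin":0.12,"grip":0},{"x":0,"y":0,"z":0,"spin":0.12,"grip":0},{"x":0,"y":0,"z":0,"spin":0.12,"grip":0},{"x":0,"y":0,"z":0,"spin":0.12,"grip":0},{"x":0,"y":0,"z":0,"spin":0.12,"grip":0},{"x":0,"y":0,"z":0,"spin":0.12,"grip":0},{"x":0,"y":0,"z":0,"spin":0.12,"grip":0},{"x":0,"y":0,"z":0,"spin":0.12,"grip":0},{"x":0,"y":0,"z":0,"spin":0.12,"grip":0},{"x":0,"y":0,"z":0,"spin":0.12,"grip":0},{"x":0,"y":0,"z":0,"spin":0.12,"grip":0},{"x":0,"y":0,"z":0,"spin":0.12,"grip":0},{"x":0,"y":0,"z":0,"spin":0.12,"grip":0},{"x":0,"y":0,"z":0,"spin":0.12,"grip":0},{"x":0,"y":0,"z":0,"spin":0.12,"grip":0},{"x":0,"y":0,"z":0,"spin":0.12,"grip":0},{"x":0,"y":0,"z":0,"spin":0.12,"grip":0},{"x":0,"y":0,"z":0,"spin":0.12,"grip":0},{"x":0,"y":0,"z":0,"spin":0.12,"grip":0},{"x":0,"y":0,"z":0,"spin":0.12,"grip":0}]'
python3 -m jog '[{"x":0,"y":0,"z":0,"spin":0.12,"grip":0},{"x":0,"y":0,"z":0,"spin":0.12,"grip":0},{"x":0,"y":0,"z":0,"spin":0,"grip":0}]'
python3 - <<'E'
from h import *
s=sense();f=grab_frame("wrist");cv2.imwrite("pics/w2.png",f["pixels"]);print(s["eef_pos"],s["tcp_rot"],s["qpos"])
for z in (118,106): print(proj(f,[578,80,z],s))
E
```

```text
clock: 1.85
eef_pos: [580.4, 82.0, 186.3]
tcp_rot: [3.141, 0.0, 2.727]
contact_force: [1.1, 1.2, -0.1]
opening: 1.0
grasp_force: 0.0
clock: 3.52
eef_pos: [579.6, 83.5, 186.3]
tcp_rot: [3.142, -0.0, 0.321]
contact_force: [0.8, -0.1, -0.7]
opening: 1.001
grasp_force: 0.0
clock: 3.77
eef_pos: [579.6, 83.5, 186.3]
tcp_rot: [3.142, 0.0, 0.081]
contact_force: [0.1, 0.3, 0.7]
opening: 0.998
grasp_force: 0.0
[579.59296945  83.50320059 186.28390379] [3.14157499e+00 2.35975615e-05 8.12813481e-02] [ 1.40535472e-01  3.39111233e-01  1.76270296e+00 -1.88221291e-05
  1.03980306e+00  1.63005998e+00]
[321.83288333 261.18294735]
[321.63378197 254.5377946 ]
```

View pics/w2.png

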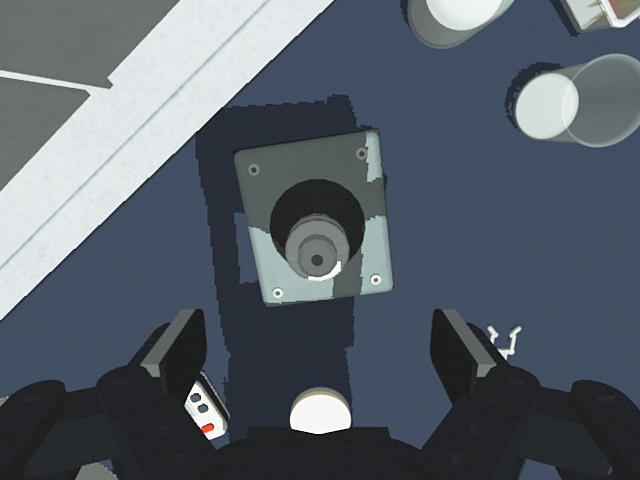

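Wrist view: spindle top at (317,259), 2 px from where (578,80) would be, so it is at about (579,82.4), which agrees with the top camera. Lower and grip the collar.

```bash
python3 -m jog '[{"x":0,"y":0.05,"z":1.8,"spin":0,"grip":0.1},{"x":0,"y":0.05,"z":1.8,"spin":0,"grip":0.2},{"x":0,"y":0,"z":1.8,"spin":0,"grip":0.2},{"x":0,"y":0,"z":1.8,"spin":0,"grip":0.2},{"x":0,"y":0,"z":1.8,"spin":0,"grip":0.2},{"x":0,"y":0,"z":1.8,"spin":0,"grip":0.3},{"x":0,"y":0,"z":0,"spin":0,"grip":0.45},{"x":0,"y":0,"z":0,"spin":0,"grip":0.55},{"x":0,"y":0,"z":0,"spin":0,"grip":0.6},{"x":0,"y":0,"z":0,"spin":0,"grip":0.7},{"x":0,"y":0,"z":0,"spin":0,"grip":0.7},{"x":0,"y":0,"z":0,"spin":0,"grip":0.7},{"x":0,"y":0,"z":0,"spin":0,"grip":0.7}]' 30
```

```text
clock: 4.9
eef_pos: [579.7, 82.6, 78.7]
tcp_rot: [-3.142, -0.0, 0.087]
contact_force: [-1.2, 2.0, -4.7]
opening: 0.44
grasp_force: 32.0
```

```bash
python3 -m jog '[{"x":0,"y":0,"z":0.2,"spin":0,"grip":0.7},{"x":0,"y":0,"z":0.2,"spin":0,"grip":0.7},{"x":0,"y":0,"z":0.2,"spin":0,"grip":0.7},{"x":0,"y":0,"z":0.2,"spin":0,"grip":0.7},{"x":0,"y":0,"z":0.2,"spin":0,"grip":0.7}]'
for i in 1; do python3 -m jog '[{"x":0,"y":0,"z":0.1,"spin":0,"grip":0.7},{"x":0,"y":0,"z":0.1,"spin":0,"grip":0.7}]'; done
python3 -m jog '[{"x":0,"y":0,"z":0.1,"spin":0,"grip":0.7},{"x":0,"y":0,"z":0.1,"spin":0,"grip":0.7}]'
```

```text
clock: 5.32
eef_pos: [580.5, 82.6, 69.1]
tcp_rot: [-3.141, -0.002, 0.087]
contact_force: [-2.3, 1.2, 5.1]
opening: 0.441
grasp_force: 32.8
clock: 5.48
eef_pos: [580.5, 82.6, 67.0]
tcp_rot: [-3.142, -0.002, 0.087]
contact_force: [-3.0, 2.2, 18.2]
opening: 0.444
grasp_force: 33.9
clock: 5.65
eef_pos: [582.2, 82.8, 66.8]
tcp_rot: [-3.141, -0.005, 0.087]
contact_force: [-3.8, 1.4, 29.8]
opening: 0.445
grasp_force: 35.0
```

Force rose to 30 N upward: the collar is seated. Release, rise, look.

```bash
python3 -m jog '[{"x":0,"y":0,"z":-0.1,"spin":0,"grip":0.3},{"x":0,"y":0,"z":0,"spin":0,"grip":0.2},{"x":0,"y":0,"z":0,"spin":0,"grip":0.2},{"x":0,"y":0,"z":0,"spin":0,"grip":0.1},{"x":0,"y":0,"z":-1,"spin":0,"grip":0},{"x":0,"y":0,"z":-2.5,"spin":0,"grip":0},{"x":0,"y":0,"z":-3,"spin":0,"grip":0},{"x":0,"y":0,"z":-3,"spin":0,"grip":0},{"x":0,"y":0,"z":-3,"spin":0,"grip":0},{"x":0,"y":0,"z":0,"spin":0,"grip":0}]' 30
python3 - <<'E'
from h import *
s=sense();f=grab_frame("wrist");g=grab_frame("side");print(s["eef_pos"],s["tcp_rot"])
o=np.zeros((480,800,3),np.uint8)
p=proj(f,[579,82,118],s);u,v=[int(round(a)) for a in p];u0,v0=u-50,v-60;o[:480,:400]=cv2.resize(f["pixels"][v0:v0+120,u0:u0+100],None,fx=4,fy=4)
p=proj(g,[579,82,95]);u,v=[int(round(a)) for a in p];a0,b0=u-25,v-30;o[:480,400:]=cv2.resize(g["pixels"][b0:b0+60,a0:a0+50],None,fx=8,fy=8,interpolation=2)
cv2.imwrite("pics/c2.png",o);print(u0,v0,a0,b0)
for z in (118,93,72): print(z,(proj(f,[579,82,z],s)-[u0,v0])*4,(proj(g,[579,82,z])-[a0,b0])*8+[400,0])
print(np.linalg.norm(proj(f,[591,82,118],s)-proj(f,[579,82,118],s))*4)
E
```

```text
clock: 6.48
eef_pos: [583.0, 82.9, 196.9]
tcp_rot: [-3.141, -0.009, 0.087]
contact_force: [1.8, 0.8, 0.8]
opening: 0.998
grasp_force: 0.0
[582.99778488  82.92569443 196.89935453] [-3.14119811 -0.00914983  0.0867901 ]
267 200 278 162
118 [200.56198113 239.20701862] [599.61662493 160.92191889]
93 [200.85028903 190.6494777 ] [601.0484455  245.31414062]
72 [201.05415571 156.31374037] [602.21492612 314.0670931 ]
75.42913983206586
```

View pics/c2.png

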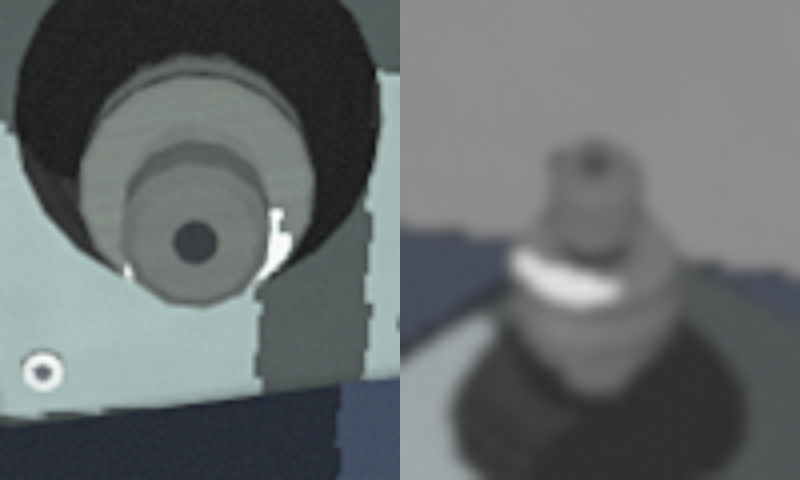

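Wrist crop: spindle top (195,242), predicted (200.6,239) → spindle at about (578.5, 82.9). Collar top rim is at the z=93 position, and the side crop shows the groove bare. On to the clip.

```bash
python3 -m jog '[{"x":-2.4,"y":2.52,"z":0,"spin":0,"grip":0},{"x":-2.4,"y":2.52,"z":0,"spin":0,"grip":0},{"x":-2.4,"y":2.52,"z":1,"spin":0,"grip":0},{"x":-2.4,"y":2.52,"z":1,"spin":0,"grip":0},{"x":-2.4,"y":2.52,"z":2,"spin":0,"grip":0.2},{"x":-2.4,"y":2.52,"z":2,"spin":0,"grip":0.3},{"x":-2.4,"y":2.52,"z":2,"spin":0,"grip":0.3},{"x":0,"y":0,"z":0,"spin":0,"grip":0.3},{"x":0,"y":0,"z":0,"spin":0,"grip":0.3}]' 30
python3 - <<'E'
from h import *
s=sense();f=grab_frame("wrist");print(s["eef_pos"],s["tcp_rot"]);cv2.imwrite("pics/w3.png",f["pixels"])
a=np.deg2rad(4.8);t=np.array([431,-107,22])
for z,d in ((22,0),(22,12.5),(22,-12.5),(5,56)): print(d,proj(f,[431+d*np.cos(a),-107+d*np.sin(a),z],s))
E
```

```text
clock: 7.33
eef_pos: [424.8, -108.4, 108.5]
tcp_rot: [-3.14, 0.005, 0.084]
contact_force: [-0.0, -0.1, -0.0]
opening: 0.701
grasp_force: 0.0
[ 424.76549764 -108.43989638  108.45520463] [-3.14004849  0.00457209  0.08369138]
0 [314.89570013 238.24469851]
12.5 [314.81777531 218.66079684]
-12.5 [314.97124542 257.23058358]
56 [314.78892643 143.89731061]
```

View pics/w3.png

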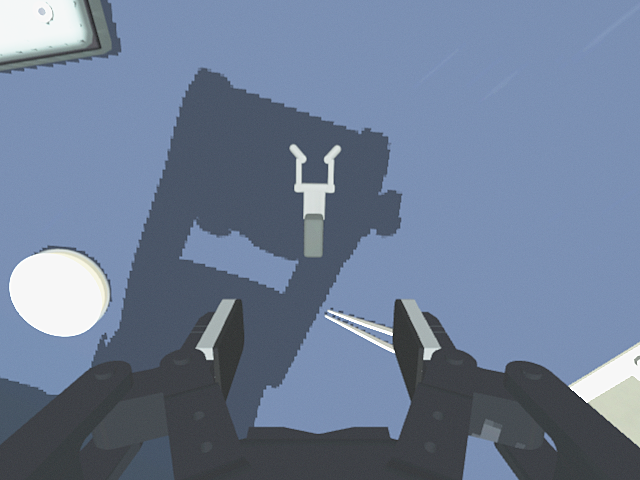

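Tab top centre (313.5,237), horns' midpoint (315.5,147): tab at about (431.5,-106.3), clip yaw ≈ 0.065. Descend and grip.

```bash
python3 -m jog '[{"x":0.32,"y":-0.07,"z":1.5,"spin":0.02,"grip":0.4},{"x":0.32,"y":-0.07,"z":2,"spin":0,"grip":0.5},{"x":0,"y":0,"z":2,"spin":0,"grip":0.5},{"x":0,"y":0,"z":2,"spin":0,"grip":0.5},{"x":0,"y":0,"z":1.5,"spin":0,"grip":0.5},{"x":0,"y":0,"z":1,"spin":0,"grip":0.6},{"x":0,"y":0,"z":0.4,"spin":0,"grip":0.7},{"x":0,"y":0,"z":0,"spin":0,"grip":0.8},{"x":0,"y":0,"z":0,"spin":0,"grip":1},{"x":0,"y":0,"z":0,"spin":0,"grip":1},{"x":0,"y":0,"z":0,"spin":0,"grip":1},{"x":0,"y":0,"z":0,"spin":0,"grip":1}]' 80
```

```text
clock: 8.38
eef_pos: [434.4, -106.1, 6.9]
tcp_rot: [3.141, -0.001, 0.067]
contact_force: [-0.9, -0.2, 0.2]
opening: 0.118
grasp_force: 78.8
```

Gripped: clip underside is 6.9 mm below the TCP. Lift and carry to the standoff.

```bash
python3 -m jog '[{"x":0,"y":0,"z":-1,"spin":0,"grip":1},{"x":0,"y":0,"z":-3,"spin":0,"grip":1},{"x":0,"y":0,"z":-3,"spin":0,"grip":1},{"x":0,"y":0,"z":-3.2,"spin":0,"grip":1},{"x":1.24,"y":-2.98,"z":0,"spin":0,"grip":1},{"x":1.24,"y":-2.98,"z":0,"spin":0,"grip":1},{"x":1.24,"y":-2.98,"z":0,"spin":0,"grip":1},{"x":1.24,"y":-2.98,"z":0,"spin":0,"grip":1},{"x":1.24,"y":-2.98,"z":0,"spin":0,"grip":1},{"x":1.24,"y":-2.98,"z":0,"spin":0,"grip":1},{"x":0,"y":0,"z":0,"spin":0,"grip":1},{"x":0,"y":0,"z":0,"spin":0,"grip":1}]' 80
python3 - <<'E'
from h import *
s=sense();f=grab_frame("wrist");print(s["eef_pos"],s["tcp_rot"])
c=f["pixels"][120:420,120:520];cv2.imwrite("pics/w4.png",cv2.resize(c,None,fx=2,fy=2))
R=Ro.from_euler('xyz',s["tcp_rot"]).as_matrix()
q=lambda P:((proj(f,P,s)-[120,120])*2).round(1)
print("spindle",q([578.5,82.9,118]),q([578.5,82.9,93]))
for d in (37,53): 
  P=s["eef_pos"]+R@[d,0,0]; P[2]=s["eef_pos"][2]-1.9; print(d,q(P))
P=s["eef_pos"]+R@[-2.9+12.5,0,0];P[2]+=15;print("tab front top",q(P))
E
```

```text
clock: 9.38
eef_pos: [496.6, 78.7, 109.1]
tcp_rot: [-3.142, -0.001, 0.07]
contact_force: [-1.0, -0.3, -0.6]
opening: 0.116
grasp_force: 79.0
[496.5503301   78.74884869 109.09506106] [-3.14158545e+00 -8.63460995e-04  6.96197518e-02]
spindle [398.2 -41.2] [397.8 -32.9]
37 [390.1 209.7]
53 [389.8 127.1]
tab front top [390.  377.6]
```

View pics/w4.png

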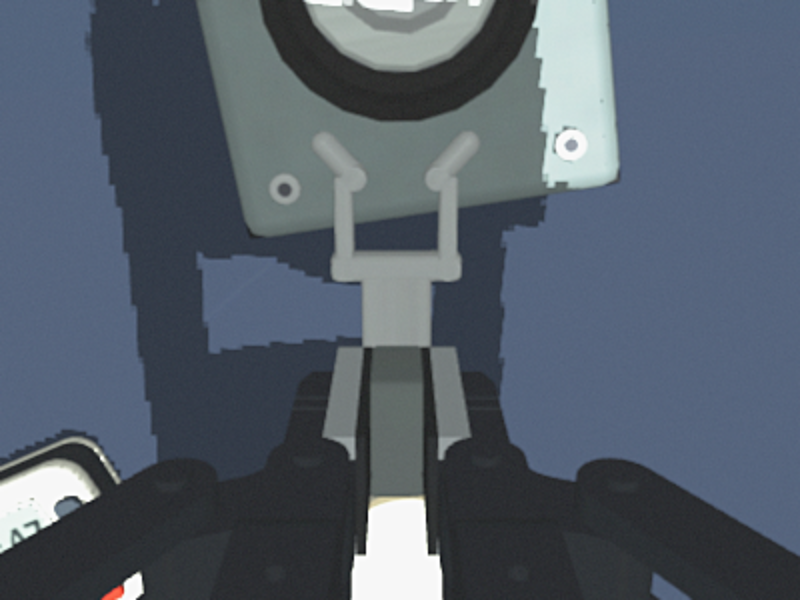

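Clip centreline at column 397, collar and spindle at about 398–400: aligned laterally. The horn tips put the mouth 36.5 mm ahead of the TCP, 45.5 mm short of the spindle. Lower to groove level and approach.

```bash
python3 -m jog '[{"x":0,"y":0,"z":0.4,"spin":0,"grip":1},{"x":0,"y":0,"z":0.4,"spin":0,"grip":1},{"x":0,"y":0,"z":0,"spin":0,"grip":1},{"x":0.3,"y":0,"z":0,"spin":0,"grip":1},{"x":0.3,"y":0,"z":0,"spin":0,"grip":1},{"x":0.3,"y":0,"z":0,"spin":0,"grip":1},{"x":0,"y":0,"z":0,"spin":0,"grip":1}]'
python3 -m jog '[{"x":0.3,"y":0,"z":0,"spin":0,"grip":1},{"x":0.3,"y":0,"z":0,"spin":0,"grip":1},{"x":0.3,"y":0,"z":0,"spin":0,"grip":1},{"x":0.3,"y":0,"z":0,"spin":0,"grip":1},{"x":0,"y":0,"z":0,"spin":0,"grip":1}]'
```

```text
clock: 10.02
eef_pos: [506.2, 78.0, 100.5]
tcp_rot: [-3.142, -0.001, 0.066]
contact_force: [-0.7, 0.6, -0.5]
opening: 0.116
grasp_force: 79.0
clock: 10.43
eef_pos: [517.9, 79.0, 100.3]
tcp_rot: [-3.142, -0.001, 0.067]
contact_force: [-0.3, -0.4, -0.6]
opening: 0.113
grasp_force: 79.0
```

```bash
python3 -m jog '[{"x":0.2,"y":-0.06,"z":-0.04,"spin":0,"grip":1},{"x":0.2,"y":-0.06,"z":0,"spin":0,"grip":1},{"x":0.2,"y":0,"z":0,"spin":0,"grip":1},{"x":0,"y":0,"z":0,"spin":0,"grip":1},{"x":0,"y":0,"z":0,"spin":0,"grip":1}]'
python3 - <<'E'
from h import *
s=sense();f=grab_frame("wrist");print(s["eef_pos"],s["tcp_rot"])
c=f["pixels"][90:390,120:520];cv2.imwrite("pics/w5.png",cv2.resize(c,None,fx=2,fy=2))
q=lambda P:((proj(f,P,s)-[120,90])*2).round(1)
print("spindle",q([578.5,82.9,118]),q([578.5,82.9,93]))
E
```

```text
clock: 10.85
eef_pos: [523.1, 80.5, 100.7]
tcp_rot: [3.142, -0.0, 0.067]
contact_force: [0.3, 0.5, -0.6]
opening: 0.116
grasp_force: 79.0
[523.11854099  80.48020913 100.67779181] [ 3.14155871e+00 -4.34961430e-06  6.68641824e-02]
spindle [396.8 189.5] [396.6 170.3]
```

View pics/w5.png

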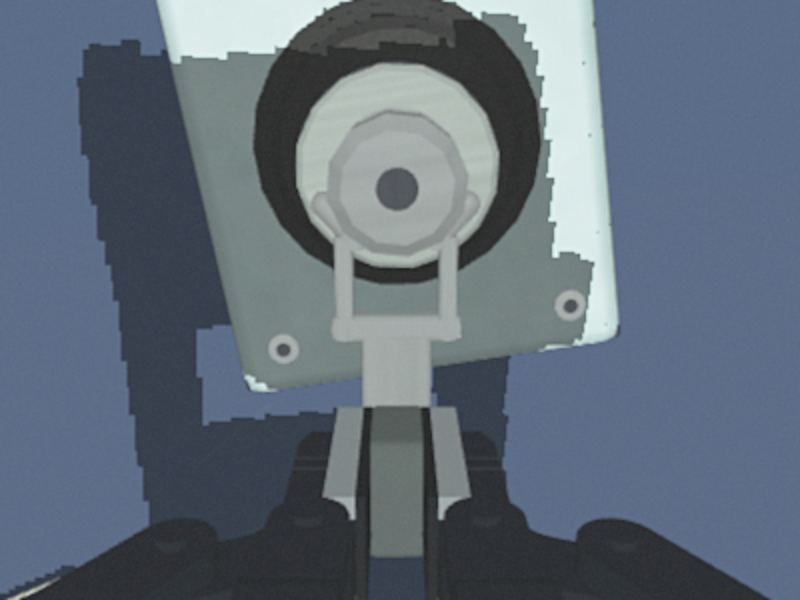

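Spindle dot (397,188), clip centreline 397: aligned, with the horns already over the collar at groove height. Push in gently.

```bash
python3 -m jog '[{"x":0.15,"y":0,"z":0,"spin":0,"grip":1},{"x":0.15,"y":0,"z":0,"spin":0,"grip":1},{"x":0.1,"y":0,"z":0,"spin":0,"grip":1},{"x":0,"y":0,"z":0,"spin":0,"grip":1}]'
python3 -m jog '[{"x":0.1,"y":0,"z":0,"spin":0,"grip":1},{"x":0.1,"y":0,"z":0,"spin":0,"grip":1},{"x":0.1,"y":0,"z":0,"spin":0,"grip":1},{"x":0,"y":0,"z":0,"spin":0,"grip":1}]'
```

```text
clock: 11.23
eef_pos: [527.4, 80.8, 100.7]
tcp_rot: [-3.142, -0.0, 0.067]
contact_force: [0.7, 0.1, -0.2]
opening: 0.112
grasp_force: 79.0
clock: 11.57
eef_pos: [529.9, 80.9, 100.6]
tcp_rot: [3.142, 0.001, 0.067]
contact_force: [-0.6, 0.0, -0.8]
opening: 0.113
grasp_force: 79.0
```

```bash
python3 -m jog '[{"x":0.1,"y":0,"z":0,"spin":0,"grip":1},{"x":0.1,"y":0,"z":0,"spin":0,"grip":1},{"x":0.1,"y":0,"z":0,"spin":0,"grip":1},{"x":0,"y":0,"z":0,"spin":0,"grip":1}]'
```

```text
clock: 11.9
eef_pos: [532.5, 81.1, 100.4]
tcp_rot: [3.142, 0.001, 0.067]
contact_force: [-2.9, -1.2, -0.7]
opening: 0.113
grasp_force: 79.0
```

```bash
python3 -m jog '[{"x":0.1,"y":0,"z":0,"spin":0,"grip":1},{"x":0.1,"y":0,"z":0,"spin":0,"grip":1},{"x":0,"y":0,"z":0,"spin":0,"grip":1}]'
```

```text
clock: 12.15
eef_pos: [534.2, 81.2, 100.4]
tcp_rot: [3.141, 0.002, 0.067]
contact_force: [-6.1, -1.1, 0.4]
opening: 0.119
grasp_force: 79.0
```

```bash
python3 -m jog '[{"x":0.1,"y":0,"z":0,"spin":0,"grip":1},{"x":0.1,"y":0,"z":0,"spin":0,"grip":1},{"x":0,"y":0,"z":0,"spin":0,"grip":1}]'
```

```text
clock: 12.4
eef_pos: [535.7, 81.3, 100.2]
tcp_rot: [3.141, 0.003, 0.067]
contact_force: [-5.8, -0.6, 0.5]
opening: 0.113
grasp_force: 79.0
```

```bash
python3 -m jog '[{"x":0.1,"y":0,"z":-0.03,"spin":0,"grip":1},{"x":0.1,"y":0,"z":0,"spin":0,"grip":1},{"x":0,"y":0,"z":0,"spin":0,"grip":1}]'
```

```text
clock: 12.65
eef_pos: [537.1, 81.3, 100.3]
tcp_rot: [3.141, 0.004, 0.067]
contact_force: [-8.2, -0.9, -0.2]
opening: 0.112
grasp_force: 79.0
```

```bash
python3 -m jog '[{"x":0.1,"y":0,"z":0,"spin":0,"grip":1},{"x":0.1,"y":0,"z":0,"spin":0,"grip":1},{"x":0,"y":0,"z":0,"spin":0,"grip":1}]'
```

```text
clock: 12.9
eef_pos: [538.9, 81.4, 100.1]
tcp_rot: [3.141, 0.005, 0.067]
contact_force: [-7.9, -1.5, -0.5]
opening: 0.114
grasp_force: 78.9
```

```bash
python3 -m jog '[{"x":0.1,"y":0,"z":-0.02,"spin":0,"grip":1},{"x":0,"y":0,"z":0,"spin":0,"grip":1},{"x":0,"y":0,"z":0,"spin":0,"grip":1}]'
```

```text
clock: 13.15
eef_pos: [542.1, 81.7, 101.0]
tcp_rot: [3.142, -0.0, 0.067]
contact_force: [-0.1, -0.1, -1.0]
opening: 0.115
grasp_force: 79.0
```

Force fell from about 8 N to 0 with the mouth now at the rest axis. A small pull test confirms whether it is captive.

```bash
python3 -m jog '[{"x":-0.1,"y":0,"z":0,"spin":0,"grip":1},{"x":-0.1,"y":0,"z":0,"spin":0,"grip":1},{"x":0,"y":0,"z":0,"spin":0,"grip":1}]'
```

```text
clock: 13.4
eef_pos: [540.9, 81.7, 101.6]
tcp_rot: [-3.142, -0.002, 0.067]
contact_force: [1.5, -0.4, -0.3]
opening: 0.114
grasp_force: 79.0
```

Captive. Return to rest, settle down, release, rise and look.

```bash
python3 -m jog '[{"x":0.12,"y":0,"z":0.06,"spin":0,"grip":1},{"x":0,"y":0,"z":0.05,"spin":0,"grip":1},{"x":0,"y":0,"z":0,"spin":0,"grip":1}]'
python3 -m jog '[{"x":0,"y":0,"z":0,"spin":0,"grip":0.8},{"x":0,"y":0,"z":0,"spin":0,"grip":0.65},{"x":0,"y":0,"z":0,"spin":0,"grip":0.5},{"x":0,"y":0,"z":0,"spin":0,"grip":0.5},{"x":0,"y":0,"z":-1,"spin":0,"grip":0.5},{"x":0,"y":0,"z":-2,"spin":0,"grip":0.4},{"x":0,"y":0,"z":-3,"spin":0,"grip":0.4},{"x":0,"y":0,"z":-2,"spin":0,"grip":0.4},{"x":0,"y":0,"z":0,"spin":0,"grip":0.4},{"x":0,"y":0,"z":0,"spin":0,"grip":0.4}]'
python3 - <<'E'
from h import *
s=sense();f=grab_frame("wrist");g=grab_frame("side");print(s["eef_pos"],s["tcp_rot"])
o=np.zeros((480,800,3),np.uint8)
u,v=[int(round(a)) for a in proj(f,[565,82,105],s)];u0,v0=u-50,v-60;o[:,:400]=cv2.resize(f["pixels"][v0:v0+120,u0:u0+100],None,fx=4,fy=4)
u,v=[int(round(a)) for a in proj(g,[565,82,100])];a0,b0=u-25,v-30;o[:,400:]=cv2.resize(g["pixels"][b0:b0+60,a0:a0+50],None,fx=8,fy=8,interpolation=2)
cv2.imwrite("pics/c3.png",o)
q=lambda P:((proj(f,P,s)-[u0,v0])*4).round(); r=lambda P:((proj(g,P)-[a0,b0])*8+[400,0]).round()
d=np.array([.9977,.067,0]);c=np.array([578.5,82.9,0])
for n,P in dict(top=c+[0,0,118],tabtop=c-40*d+[0,0,115],tabfront=c-27.5*d+[0,0,115],horn=c+16*d+[0,0,98]).items(): print(n,q(P),r(P))
E
```

```text
clock: 13.65
eef_pos: [541.4, 81.7, 100.1]
tcp_rot: [-3.142, -0.0, 0.067]
contact_force: [0.3, -0.4, 0.7]
opening: 0.116
grasp_force: 79.0
clock: 14.48
eef_pos: [542.1, 81.8, 181.9]
tcp_rot: [-3.141, -0.003, 0.067]
contact_force: [0.2, 0.4, -0.3]
opening: 0.601
grasp_force: 0.0
[542.08744765  81.83941222 181.85673816] [-3.14129351 -0.00317297  0.06678201]
top [202. 163.] [644. 160.]
tabtop [202. 433.] [505. 234.]
tabfront [202. 350.] [549. 214.]
horn [201.  30.] [699. 202.]
```

View pics/c3.png

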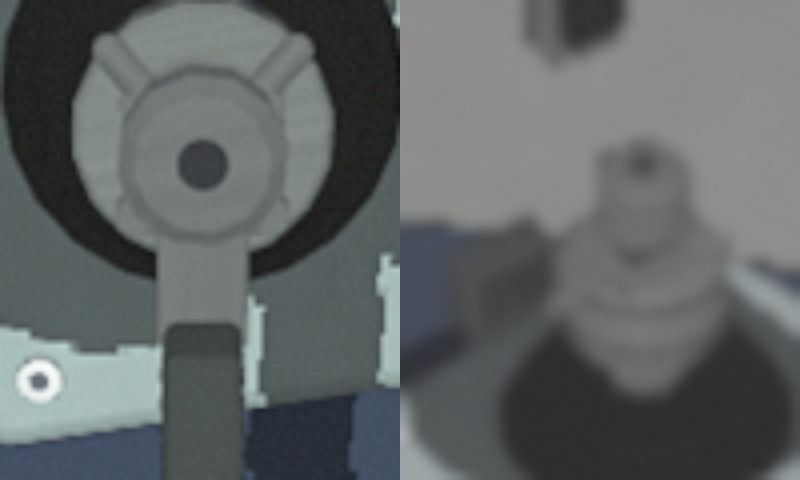

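Spindle dot at (203,164), prediction (202,163). The horns emerge behind it at rows 35–50, and the tab front is at about 355, prediction 350. The clip is home and level, the spindle is at rest, and the gripper is clear.

```bash
python3 -c "
from rig import *
print(sign_off())"
```

```text
the job is handed in; nothing more can be done
None
```

I slid the collar down to its shoulder, snapped the clip home in the groove at a measured push of about 8 N, let go of it, and handed the job in at about 14.5 s; the last images show the spindle back at rest, but no verdict came back.

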